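# Put the silver remote away in the bamboo caddy's deep slot

## Task

Take the silver remote out of its low cradle and slide it, long edge down, into the bamboo caddy so that it stands upright, fully home on the slot floor, with about half of it sunk out of sight. Only one of the caddy's three slots is deep enough, and which one it is differs each time: the other two have a raised floor and leave most of the remote sticking out, so feel for the deep one and leave the remote there, released. Leave the soundbar remote, the glass holder and the tin where they stand.

Things in the scene. Friction and masses are not known exactly. Their poses are not given: they have to be found in the camera images.
- silver_remote: slim silver aluminium remote, a flat bar 170 mm long (its y), 12 mm thick (its x) and 60 mm wide (its z), about 160 g. It starts standing on a long edge in the cradle. Origin: centre of the lower long edge face; z up to the upper edge at 60 mm. Round buttons on its -x face.
- caddy: fixed bamboo box, 160 (x) by 200 (y) by 110 mm high, a shut sliding door on its -x front. Origin: centre of its underside. Its flat top has three slots along y, 15 mm wide and 178 mm long, at x = -46, 0 and +46 mm. One is 32 mm deep (floor at z = 78 mm), two only 14 mm (floor at z = 96 mm), all lined with grey felt. Which one is deep is drawn afresh and not told.
- slot0 (a point): centre of the mouth of the slot nearest the caddy's front, level with the caddy's top; axes as the caddy's
- slot1 (a point): centre of the mouth of the middle slot, level with the caddy's top; axes as the caddy's
- slot2 (a point): centre of the mouth of the slot nearest the caddy's back, level with the caddy's top; axes as the caddy's
- cradle: fixed grey plastic cradle, 50 mm (x) by 110 mm (y) by 22 mm high, with an open-ended groove along y, 14 mm wide, its floor at 8 mm, in which the remote stands on edge at the start. Origin: centre of its underside.
- soundbar_remote: bystander: matte black remote lying flat, 42 x 140 x 16 mm, loose; origin at the centre of its underside, long side along its y
- tealight_holder: bystander: empty clear glass tealight holder, a round cup 72 mm across and 62 mm high, loose; origin at the centre of its underside
- tin: bystander: round stainless steel tin with a screw-top lid, 72 mm across and 70 mm high, loose; origin at the centre of its underside
Things that resemble listed ones, but are neither listed nor needed, are in the scene too. Leave any orange or yellow look-alike of the silver_remote alone.

How it is judged:
By the outcome, as a careful person would: the job done as asked, in the order asked, and still so for the second after the job is handed in, with the robot touching nothing.
It also fails if it takes over 45 s, if anything falls off the work surface, if the arm or the gripper's body presses on something with over 40 N, if the wrist force passes 120 N, or if a joint passes its speed limit or range.

## Robot

A 6-joint arm with a two-finger parallel gripper is mounted at the origin on the work surface. World frame = base frame: x ahead of the robot, y to its left, z up, the work surface at z = 0. Lengths are in m, angles in rad, forces in N, time in s.
With the tool pointing down it reaches from about 0.275 to 0.875 m from the base axis. Payload 12.5 kg.
Tool frame: the origin (TCP) lies at the very end of the fingers, on their centre line; the grasp point (between the pads) lies 19 mm behind it; z points along the fingers, y is the line along which they close (so a half turn about z gives the same grasp; the last joint's range is limited). The gripper opens to 85 mm and grips with 20 to 120 N. Pads are 22 mm wide; open, the fingers measure 114 mm over their backs; the gripper's body (76 mm by 85 mm) begins 54 mm behind the grasp point. The pads swing forward as they close: fully open they stand 13 mm farther back than shut.
Start: joints at [-0.085, 0.351, 1.652, -0, 1.139, -0.085], TCP at [0.55, 0, 0.195] pointing down, gripper open.
Joint ranges: [-2.75, 2.75], [-0.79, 2.1], [0.01, 2.65], [-1.57, 4.71], [0.07, 3.14], [-2.87, 2.87]. Speed limits (rad/s): [2.22, 2.22, 2.79, 3.14, 3.14, 3.14].

## Interface

Orientations are given as [roll, pitch, yaw] about the fixed x, y, z axes, in that order (R = Rz(yaw) Ry(pitch) Rx(roll)).
In Python, from rig import env, viewer, order gives the robot as it stands. Calls block until the motion is done:
- env.movep(position, orientation): joint-space move of the TCP to a pose.
- env.movel(position, frame=None, speed=0.15, stop_force=None): straight line of the TCP; frame=None keeps the orientation; speed is the mean speed in m/s. With stop_force (N) it stops when the force on the tool has changed by that much, and returns True; else False.
- env.move_j(angles): joint-space move.
- env.open_gripper() and env.gripper_close(): open the fingers fully, or close them until they stop; the grip force is fixed at half the most.
- env.pause(seconds).
- env.inverse_kinematics(position, orientation): joint angles nearest the present ones, or None.
- viewer.capture(name): name is "scene" or "side" or "wrist"; returns (picture, depth): 400x640x3 uint8, red, green, blue; 400x640 float32, m along the optical axis (not along the pixel's ray), 0 where there is no reading.
- viewer.camera_params(name): a dict with "camera_matrix" (3x3 intrinsics, pixels), "k1" (the pictures are not rectified: a ray, as slopes to the right and down, at radius r is drawn at 1 + k1 r^2 times it, then the intrinsics apply), "rvec" (rotation vector, rad) and "tvec" (3), from world to camera coordinates, as OpenCV has them; the wrist camera has in their place "mount" (4x4, takes a point from camera to tool coordinates, whose origin is the TCP and whose axes are the flange's). Camera axes: x right, y down, z forward; pixel columns grow to the right and rows downward; lengths in m; the calibration is good to about 2 mm. A picture is of the moment at which its call begins: read the wrist's pose just before it. camera_params takes no time and is no camera call.
A pose or a line that the arm cannot do raises env.Unreachable and nothing moves.
- order.close_job(): hands the job in; it is judged then, once.
Readings, each from a call of its own:
- env.current_clock(): time.
- env.current_joints(): joint angles.
- env.current_qvel(): joint speeds.
- env.current_effort(): joint torques, N m.
- env.current_eef_pos(): TCP position.
- env.current_tcp_rot(): TCP orientation.
- env.current_contact_force(): force on the tool from outside, world axes, zero at the start.
- env.current_wrist_torque(): the same for the moment, N m.
- env.current_gripper_width(): finger opening in m.
- env.current_gripper_force(): force on a finger pad.
Only numpy, scipy, OpenCV 4.12 (cv2) and the standard library are available. Lean on these libraries where they do the work, as an engineer would, in place of code of your own. Each camera call takes 0.05 s, during which the arm holds its last target. There are 200 camera calls.

## Working session

There is one attempt and no reset: what is moved stays moved. The work goes in short steps, each a Python script; the robot and the scene stay as the last script left them, time stands still between calls to the robot, and variables do not carry over. Pictures are saved under pics/ and viewed, at most 10 in all, crops included, and the job is handed in when it is done.

```bash
mkdir -p pics; cat > h.py <<'E'
import numpy as np, cv2
from rig import env, viewer, order
def cap(n):
    im,d=viewer.capture(n); np.savez(f'pics/{n}.npz',im=im,d=d); cv2.imwrite(f'pics/{n}.png',im[:,:,::-1]); return im,d
def pts(n,d):
    p=viewer.camera_params(n);K=p['camera_matrix'];K=np.array(K)
    v,u=np.mgrid[0:400,0:640]
    xd=(u-K[0,2])/K[0,0]; yd=(v-K[1,2])/K[1,1]
    x,y=xd.copy(),yd.copy()
    for _ in range(20):
        s=1+p['k1']*(x*x+y*y); x,y=xd/s,yd/s
    R=cv2.Rodrigues(np.array(p['rvec'],float))[0]; t=np.array(p['tvec']).ravel()
    P=np.stack([x*d,y*d,d],-1)
    return (P-t)@R
E
python3 - <<'E'
from h import *
for n in('scene','side'):
    im,d=cap(n);print(n,viewer.camera_params(n),(d>0).mean())
print(env.current_clock(),env.current_tcp_rot())
E
```

```text
scene {'camera_matrix': array([[386.43585997,   0.        , 324.19488889],
       [  0.        , 386.43585997, 202.08386879],
       [  0.        ,   0.        ,   1.        ]]), 'k1': -0.08853168548700938, 'rvec': array([ 2.15018989,  1.44173895, -0.46117991]), 'tvec': array([-0.22021449, -0.33655421,  1.64741193])} 0.9960703125
side {'camera_matrix': array([[501.46471609,   0.        , 315.59578004],
       [  0.        , 501.46471609, 199.53771886],
       [  0.        ,   0.        ,   1.        ]]), 'k1': -0.12447406504748641, 'rvec': array([ 2.19735904, -0.22925666,  0.1131284 ]), 'tvec': array([-0.52974351,  0.15246784,  1.42984294])} 0.99608984375
0.1 [-3.14055643e+00 -8.59606789e-05  1.57082547e+00]
```

View pics/scene.png

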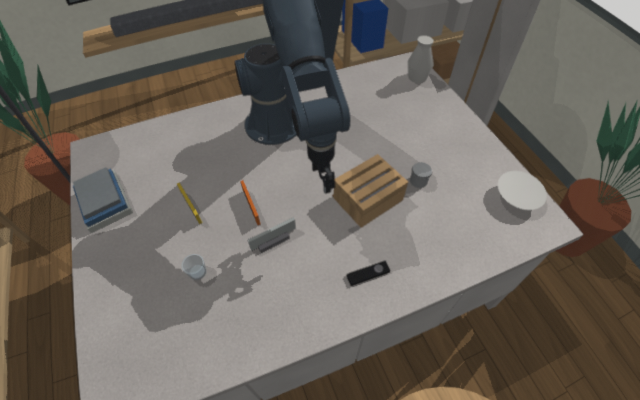

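View pics/side.png

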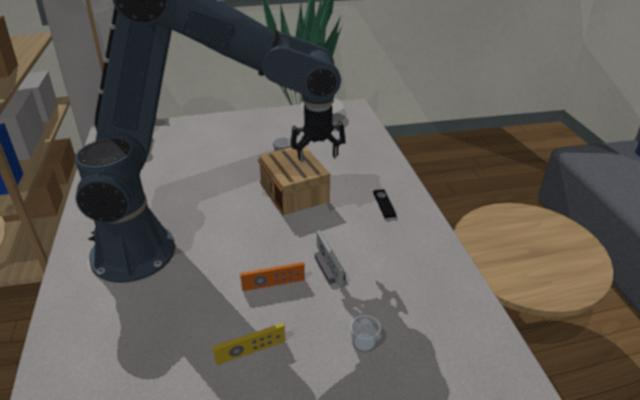

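```bash
cat > a.py <<'E'
from h import *
out=[]
for n,bc,br in(('scene',(330,410,150,225),(240,305,212,258)),('side',(255,335,140,215),(305,352,228,290))):
    z=np.load(f'pics/{n}.npz');P=pts(n,z['d']);im=z['im']
    def sel(b):
        q=P[b[2]:b[3],b[0]:b[1]].reshape(-1,3);c=im[b[2]:b[3],b[0]:b[1]].reshape(-1,3).astype(int);return q,c
    def rect(q,nm):
        r=cv2.minAreaRect((q[:,:2]*1000).astype(np.float32));print(n,nm,len(q),r,'med',np.median(q,0))
    q,c=sel(bc); w=(abs(q[:,2]-.11)<.008)&(c[:,0]-c[:,2]>35); rect(q[w],'caddytop')
    q,c=sel(br); w=(q[:,2]>.035)&(q[:,2]<.085)&(q[:,0]>.4); rect(q[w],'remote');print(np.percentile(q[w],[1,99],axis=0))
    w=(q[:,2]>.012)&(q[:,2]<.027)
    rect(q[w],'cradle')
    for b in [((185,300,130,215))]: pass
s=cv2.imread('pics/scene.png')[170:270,170:320];t=cv2.imread('pics/side.png')[220:370,200:400]
cv2.imwrite('pics/crop.png',np.hstack([cv2.resize(s,(390,300)),cv2.resize(t,(400,300))]))
E
python3 a.py
```

```text
scene caddytop 1707 ((516.4034423828125, 199.12698364257812), (162.2069549560547, 202.30960083007812), 14.138927459716797) med [0.52152833 0.19262244 0.11042297]
scene remote 448 ((539.0859985351562, -184.02490234375), (155.6856689453125, 122.3006362915039), 53.562110900878906) med [ 0.54891584 -0.18406891  0.06053486]
[[ 0.45612414 -0.25515753  0.03534896]
 [ 0.5624633  -0.09078772  0.07296421]]
scene cradle 276 ((536.7632446289062, -189.8986053466797), (156.64234924316406, 122.53270721435547), 50.2569580078125) med [ 0.56095312 -0.18030041  0.02193365]
side caddytop 1392 ((509.7964172363281, 193.94308471679688), (169.51414489746094, 209.5798797607422), 13.08455753326416) med [0.50167658 0.17537876 0.11078298]
side remote 441 ((539.8958740234375, -176.230712890625), (13.946284294128418, 176.5828857421875), 9.275298118591309) med [ 0.53984944 -0.18955345  0.06262558]
[[ 0.52277229 -0.26117304  0.03593804]
 [ 0.557984   -0.09334254  0.07301061]]
side cradle 322 ((530.091064453125, -180.48397827148438), (49.52760314941406, 169.5013885498047), 20.83222770690918) med [ 0.52757114 -0.19481297  0.02156885]
```

View pics/crop.png

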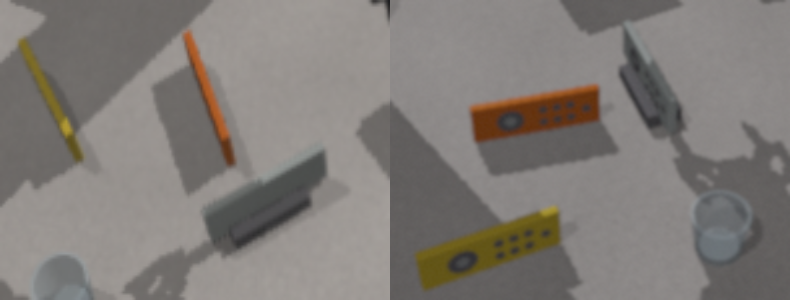

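The silver bar in the grey cradle, scene (275,235) / side (328,258), is the target. Orange, scene (250,202), and yellow, scene (190,202), are look-alikes and stay put. I'll refine with the wrist camera.

```bash
cat >> h.py <<'E'
from scipy.spatial.transform import Rotation as Ro
PI=np.pi
def wcap(tag):
    p0=np.array(env.current_eef_pos());r0=np.array(env.current_tcp_rot())
    im,d=viewer.capture('wrist');p=viewer.camera_params('wrist')
    T=np.eye(4);T[:3,:3]=Ro.from_euler('xyz',r0).as_matrix();T[:3,3]=p0
    M=T@np.array(p['mount'])
    np.savez(f'pics/w_{tag}.npz',im=im,d=d,M=M);cv2.imwrite(f'pics/w_{tag}.png',im[:,:,::-1])
def wload(tag):
    z=np.load(f'pics/w_{tag}.npz');return z['im'],z['d'],z['M']
def rays(M,uv=None):
    p=viewer.camera_params('wrist');K=np.array(p['camera_matrix'])
    if uv is None:
        v,u=np.mgrid[0:400,0:640]
    else: u,v=uv
    xd=(u-K[0,2])/K[0,0]; yd=(v-K[1,2])/K[1,1];x,y=xd,yd
    for _ in range(20):
        s=1+p['k1']*(x*x+y*y); x,y=xd/s,yd/s
    return np.stack([x,y,np.ones_like(x)],-1)@M[:3,:3].T, M[:3,3]
def onplane(M,z,uv=None):
    D,o=rays(M,uv); return o+D*((z-o[2])/D[...,2])[...,None]
E
python3 - <<'E'
from h import *
print(viewer.camera_params('wrist'))
m=np.array(viewer.camera_params('wrist')['mount'])
def hover(x,y,yaw,z,tag):
    env.movep([x,y,z],[PI,0,yaw]);env.pause(.3);wcap(tag);print(tag,env.current_clock(),env.current_eef_pos(),env.current_tcp_rot())
hover(.513,.197,PI/2+.235,.32,'caddy')
hover(.540,-.178,PI/2+.16,.28,'rem')
cv2.imwrite('pics/w.png',np.vstack([cv2.resize(cv2.imread(f'pics/w_{t}.png'),(480,300)) for t in('caddy','rem')]))
E
```

```text
{'camera_matrix': array([[356.83089018,   0.        , 328.52192662],
       [  0.        , 356.83089018, 196.96369664],
       [  0.        ,   0.        ,   1.        ]]), 'k1': -0.07077376921150455, 'mount': array([[ 4.30593319e-04, -9.61796905e-01, -2.73763636e-01,
         7.03110364e-02],
       [ 9.99999807e-01,  5.36893790e-04, -3.13370870e-04,
         4.01735927e-04],
       [ 4.48381129e-04, -2.73763448e-01,  9.61796950e-01,
        -1.76927242e-01],
       [ 0.00000000e+00,  0.00000000e+00,  0.00000000e+00,
         1.00000000e+00]])}
caddy 1.3833 [0.5131442  0.19645409 0.31965982] [-3.14103752e+00  7.14564163e-05  1.80484384e+00]
rem 3.1417 [ 0.54013195 -0.17761501  0.28006297] [3.14150700e+00 2.53236099e-05 1.73141703e+00]
```

View pics/w.png

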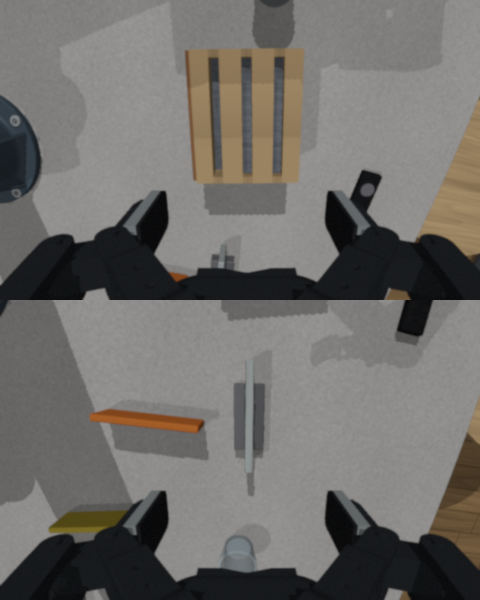

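Top half: the caddy top is at full-res pixels ≈(253-404, 64-244), with three slots at columns ≈286, 329 and 371. Bottom half: the remote stands in the cradle at ≈(332, 80-230). Now I'll measure both.

```bash
cat > b.py <<'E'
from h import *
im,d,M=wload('caddy');D,o=rays(M);P=o+D*d[...,None]
i=im.astype(int);X=onplane(M,.11)
m=np.zeros((400,640),bool);m[55:252,240:412]=1
top=m&(abs(P[...,2]-.11)<.006)&(i[...,0]-i[...,2]>25)
top=cv2.morphologyEx(top.astype(np.uint8),cv2.MORPH_OPEN,np.ones((3,3)))>0
r=cv2.minAreaRect((X[top][:,:2]*1000).astype(np.float32));print('caddy',r,np.median(P[top][:,2]))
(c,s,a)=r; yaw=np.radians(a if s[0]<s[1] else a-90)
print('yaw',yaw)
R=np.array([[np.cos(yaw),np.sin(yaw)],[-np.sin(yaw),np.cos(yaw)]])
L=(X[...,:2]-np.array(c)/1000)@R.T
gray=m&(i[...,0]-i[...,2]<20)&(abs(L[...,0])<.075)&(abs(L[...,1])<.095)
for k,x in enumerate((-.046,0,.046)):
    g=gray&(abs(L[...,0]-x)<.015);rr=cv2.minAreaRect((L[g]*1000).astype(np.float32))
    inn=gray&(abs(L[...,0]-x)<.004)
    print(k,rr,'z',[np.round(np.median(P[inn&(abs(L[...,1]-y)<.02)][:,2]),4) for y in(-.06,-.02,.02,.06)])
im,d,M=wload('rem');D,o=rays(M);P=o+D*d[...,None];i=im.astype(int)
m=np.zeros((400,640),bool);m[70:245,310:355]=1
t=m&(P[...,2]>.055)&(P[...,2]<.08);X=onplane(M,.068)
print('rem',cv2.minAreaRect((X[t][:,:2]*1000).astype(np.float32)),np.median(P[t],0),t.sum(),np.percentile(P[t][:,2],[5,50,95]))
b=m&(i.mean(-1)>118);print('bright',cv2.fitLine(X[t][:,:2].astype(np.float32),2,0,.01,.01).ravel())
cv2.imwrite('pics/z.png',cv2.resize(im[60:250,290:375,::-1],None,fx=3,fy=3))
m[:]=0;m[70:245,300:365]=1
t=m&(P[...,2]>.015)&(P[...,2]<.028);X=onplane(M,.022);print('cradle',cv2.minAreaRect((X[t][:,:2]*1000).astype(np.float32)))
E
python3 b.py
```

```text
caddy ((513.2088012695312, 199.04916381835938), (159.916015625, 198.54736328125), 13.988859176635742) 0.1080701651649591
yaw 0.24415165123011673
0 ((-44.55128479003906, 5.316688537597656), (11.640607833862305, 162.00909423828125), 0.07329155504703522) z [np.float64(0.076), np.float64(0.0762), np.float64(0.0762), np.float64(0.0762)]
1 ((0.04634237289428711, 2.2493362426757812), (13.572665214538574, 168.99252319335938), 0.0025540273636579514) z [np.float64(0.0941), np.float64(0.094), np.float64(0.0943), np.float64(0.0941)]
2 ((45.362064361572266, 2.327545166015625), (13.190948486328125, 170.107177734375), 0.08125362545251846) z [np.float64(0.0939), np.float64(0.094), np.float64(0.0943), np.float64(0.0941)]
rem ((544.0634765625, -172.647705078125), (11.754732131958008, 166.7593231201172), 9.175848007202148) [ 0.54252275 -0.16515095  0.06590595] 1626 [0.06439673 0.06590595 0.06725123]
bright [ 0.15357342 -0.98813725  0.5428463  -0.16742583]
cradle ((544.80078125, -178.34158325195312), (48.99673080444336, 107.08696746826172), 8.717823028564453)
```

View pics/z.png

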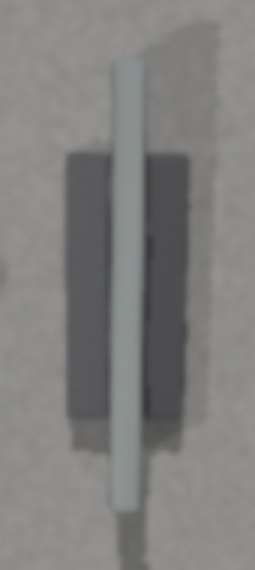

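```bash
cat > c.py <<'E'
from h import *
im,d,M=wload('caddy');i=im.astype(int);X=onplane(M,.11)
yaw=.244;c=np.array([.5132,.1990])
R=np.array([[np.cos(yaw),np.sin(yaw)],[-np.sin(yaw),np.cos(yaw)]])
L=(X[...,:2]-c)@R.T
f=cv2.GaussianBlur((i[...,0]-i[...,2]).astype(np.float32),(0,0),.7)
for k,x0 in enumerate((-.046,0,.046)):
    for sgn in(-1,1):
        E=[]
        for v in range(60,250):
            row=L[v]; ok=np.abs(row[:,1])<.075
            u=np.where(ok&(np.abs(row[:,0]-(x0+sgn*.0075))<.006))[0]
            if len(u)<6: continue
            g=np.abs(np.diff(f[v,u]));
            if g.max()<4: continue
            s=(g**2/(g**2).sum()); E.append((s*(row[u[:-1],0]+row[u[1:],0])/2).sum()); E[-1]=(E[-1],row[u,1].mean())
        E=np.array(E)
        if len(E)<20: continue
        vx,vy,px,py=cv2.fitLine(E[:,::-1].astype(np.float32),cv2.DIST_HUBER,0,.001,.001).ravel()
        sl=vy/vx;print(k,sgn,len(E),'slope',round(float(sl),4),'x@0 mm',round(1000*float(py-sl*px),2))
im,d,M=wload('rem');D,o=rays(M);P=o+D*d[...,None];i=im.astype(int)
a=.157;c=np.array([.5438,-.173]);R=np.array([[np.cos(a),np.sin(a)],[-np.sin(a),np.cos(a)]])
og=(i[...,0]-i[...,2]>60)&(i[...,0]-i[...,1]>40);og[:,:110]=0;og[:110]=0;og[200:]=0
q=P[og];l=(q[:,:2]-c)@R.T;print('orange local mm',np.percentile(l*1000,[1,99],axis=0),'z',np.percentile(q[:,2],[1,99]))
X=onplane(M,.068);L=(X[...,:2]-c)@R.T
t=(P[...,2]>.055)&(P[...,2]<.08);t[:,:310]=0;t[:,355:]=0;t[:70]=0;t[245:]=0
E=np.array([[L[v,np.where(t[v])[0]].mean(0)[1],L[v,np.where(t[v])[0]].mean(0)[0]] for v in range(70,245) if t[v].any()])
vx,vy,px,py=cv2.fitLine(E.astype(np.float32),cv2.DIST_HUBER,0,.001,.001).ravel();print('rem slope',vy/vx,'x@0',1000*(py-vy/vx*px),'y ends',E[:,0].min(),E[:,0].max())
E
python3 c.py
```

```text
0 -1 135 slope -0.0008 x@0 mm -50.88
0 1 135 slope -0.001 x@0 mm -38.62
1 -1 136 slope -0.001 x@0 mm -6.88
1 1 136 slope -0.0009 x@0 mm 7.07
2 -1 135 slope -0.0006 x@0 mm 38.74
2 1 135 slope -0.0004 x@0 mm 52.03
orange local mm [[-242.32246932  -21.10778108]
 [ -78.22512759    5.66486574]] z [0.00515215 0.0600426 ]
rem slope 0.0026984874 x@0 -0.07956098 y ends -0.08307076350674862 0.08367962590776173
```

Depth suggests slot0 is the deep one, and feel will confirm it. Grasping now.

```bash
cat > s1.py <<'E'
from h import *
y=PI/2+.1543
env.movep([.5438,-.173,.12],[PI,0,y])
print(env.movel([.5438,-.173,.0455],speed=.08,stop_force=15))
env.gripper_close();print('w',env.current_gripper_width(),env.current_gripper_force(),env.current_eef_pos())
env.movel([.5438,-.173,.18],speed=.12)
c=np.array([.5132,.1990]);a=.2448
s=c+np.array([np.cos(a),np.sin(a)])*-.0457
env.movep([s[0],s[1],.18],[PI,0,PI/2+a]);env.pause(.3);wcap('slot')
print(s,env.current_clock(),env.current_eef_pos(),env.current_tcp_rot(),env.current_gripper_width())
E
python3 s1.py
```

```text
False
w 0.00022588341000622387 0.0 [ 0.54379609 -0.17301561  0.04549443]
[0.46886251 0.18792404] 8.675 [0.46903656 0.18758978 0.17995631] [-3.14153760e+00  7.97423181e-06  1.81495025e+00] -3.4050568612930694e-05
```

View pics/w_slot.png

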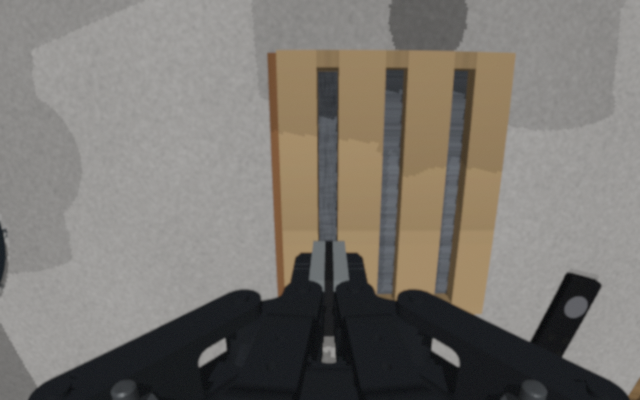

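The fingers closed on nothing (width 0). The view also shows slot0, columns 317-340, well centred on the fingers. I'll check where the remote went.

```bash
python3 - <<'E'
from h import *
env.movep([.53,-.16,.28],[PI,0,PI/2+.16]);env.pause(.3);wcap('rem2');cap('side');print(env.current_clock())
cv2.imwrite('pics/v2.png',np.hstack([cv2.imread('pics/w_rem2.png')[:,150:500],cv2.imread('pics/side.png')[:,200:600]]))
E
```

```text
10.45
```

View pics/v2.png

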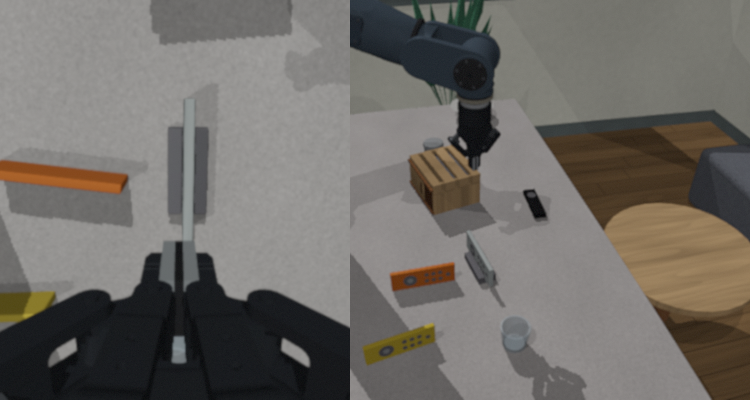

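```bash
python3 - <<'E'
from h import *
print(env.current_gripper_width(),env.current_eef_pos(),env.current_clock())
for tag in('rem','rem2'):
    im,d,M=wload(tag);D,o=rays(M);P=o+D*d[...,None];i=im.astype(int)
    a=.1543;c=np.array([.5438,-.173]);R=np.array([[np.cos(a),np.sin(a)],[-np.sin(a),np.cos(a)]])
    L=(P[...,:2]-c)@R.T
    t=(P[...,2]>.03)&(P[...,2]<.09)&(abs(L[...,0])<.03)&(abs(L[...,1])<.12);t[240:]=0
    for lo,hi in((.03,.05),(.05,.06),(.06,.064),(.064,.07),(.07,.09)):
        w=t&(P[...,2]>lo)&(P[...,2]<=hi)
        if w.sum()>5: print(tag,lo,hi,w.sum(),np.round(1000*np.percentile(L[w],[2,50,98],axis=0),1).tolist())
    w=t&(P[...,2]>.06)
    for y0 in(-.07,-.04,0,.04,.07):
        q=w&(abs(L[...,1]-y0)<.008)
        if q.sum(): print(y0,np.round(1000*L[q][:,0].mean(),1),np.round(1000*P[q][:,2].mean(),1))
E
```

```text
-5.526414195682721e-05 [ 0.53005743 -0.1597161   0.2799771 ] 10.45
rem 0.03 0.05 16 [[-6.7, -71.3], [-6.5, -62.0], [-6.5, -22.3]]
rem 0.05 0.06 15 [[-6.7, -48.5], [-6.6, -32.3], [-6.5, -24.3]]
rem 0.06 0.064 35 [[-5.9, -77.3], [5.3, -2.9], [6.0, 73.4]]
rem 0.064 0.07 1591 [[-5.8, -80.4], [-0.1, 7.9], [5.6, 80.8]]
-0.07 0.0 65.8
-0.04 -0.3 65.9
0 0.0 65.9
0.04 -0.3 66.1
0.07 0.1 65.8
rem2 0.03 0.05 44 [[-6.7, -82.5], [-6.2, -52.0], [-5.8, 55.6]]
rem2 0.05 0.06 43 [[-6.7, -48.2], [-6.2, 22.5], [-5.9, 51.2]]
rem2 0.06 0.064 49 [[-6.0, -76.8], [-1.4, 3.0], [6.1, 83.8]]
rem2 0.064 0.07 1462 [[-5.6, -73.4], [-0.1, 9.5], [5.6, 80.7]]
-0.07 0.1 65.7
-0.04 -0.4 65.8
0 -0.4 65.7
0.04 0.1 66.1
0.07 -0.2 66.1
```

The remote hasn't moved: the tip-heavy grasp was too shallow. I'll regrasp deeper and check the width before lifting.

```bash
cat > s2.py <<'E'
from h import *
y=PI/2+.1543
env.open_gripper();print('open',env.current_gripper_width())
env.movep([.5438,-.173,.10],[PI,0,y])
for z in(.037,.031):
    print(z,env.movel([.5438,-.173,z],speed=.08,stop_force=15),env.current_eef_pos(),env.current_gripper_width())
    env.gripper_close();w=env.current_gripper_width();print('w',w,env.current_gripper_force(),env.current_contact_force(),env.current_clock())
    if w>.008: break
    env.open_gripper()
E
python3 s2.py
```

```text
open 0.08500164902699486
0.037 False [ 0.54411096 -0.17314711  0.03738368] 0.08539304665090107
w -0.0002501895282254504 0.0 [0.26161501 0.65216028 0.23389601] 13.6833
0.031 False [ 0.54346183 -0.17286201  0.0304606 ] 0.08558648235465319
w 0.00672704698168676 58.826230242848396 [-1.03781859  0.7984197   3.4332426 ] 15.475
```

```bash
python3 - <<'E'
from h import *
im,d,M=wload('rem2');Mt=np.array(viewer.camera_params('wrist')['mount'])
D,o=rays(Mt);P=D*d[...,None]+o   # tool frame
for r in range(236,330,8):
    print(r,[np.round(1000*P[r,c],0).tolist() for c in(318,330,342)])
print(env.movel([.5438,-.173,.027],speed=.08,stop_force=15),env.current_eef_pos())
env.gripper_close();print('w',env.current_gripper_width(),env.current_gripper_force(),env.current_contact_force(),env.current_clock())
wcap('g');cap('side')
cv2.imwrite('pics/v3.png',np.hstack([cv2.imread('pics/w_g.png')[:,150:500],cv2.resize(cv2.imread('pics/side.png')[180:330,270:420],(400,400))]))
E
```

```text
236 [[-117.0, -14.0, 283.0], [-116.0, 2.0, 282.0], [-89.0, 16.0, 215.0]]
244 [[12.0, -4.0, -42.0], [12.0, 1.0, -42.0], [12.0, 6.0, -41.0]]
252 [[12.0, -4.0, -50.0], [12.0, 1.0, -50.0], [12.0, 6.0, -50.0]]
260 [[12.0, -3.0, -58.0], [12.0, 1.0, -58.0], [13.0, 5.0, -59.0]]
268 [[12.0, -3.0, -63.0], [12.0, 1.0, -64.0], [12.0, 5.0, -63.0]]
276 [[12.0, -3.0, -69.0], [12.0, 1.0, -69.0], [12.0, 5.0, -69.0]]
284 [[13.0, -3.0, -76.0], [10.0, 1.0, -72.0], [13.0, 5.0, -77.0]]
292 [[13.0, -3.0, -81.0], [8.0, 1.0, -72.0], [13.0, 5.0, -81.0]]
300 [[13.0, -3.0, -86.0], [5.0, 1.0, -73.0], [12.0, 5.0, -84.0]]
308 [[13.0, -2.0, -89.0], [1.0, 1.0, -71.0], [13.0, 4.0, -90.0]]
316 [[11.0, -2.0, -90.0], [-3.0, 1.0, -70.0], [13.0, 4.0, -94.0]]
324 [[3.0, -3.0, -83.0], [-5.0, 1.0, -72.0], [13.0, 4.0, -97.0]]
False [ 0.54357363 -0.17290035  0.02664648]
w 0.009249293388073216 58.9031445980072 [-0.59534125  1.42867586  4.02800352] 17.1417
```

View pics/v3.png

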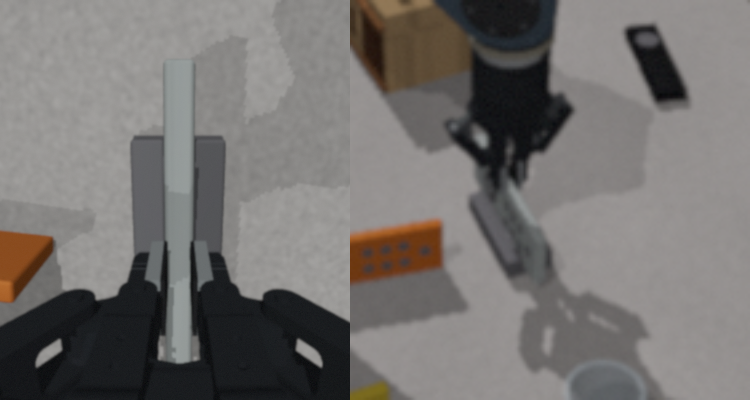

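The wrist depth shows the closed fingertips about 38 mm short of the reported TCP, so the pads only nip the remote's top edge. I'll go lower, force-guarded, until the tip is about 36 mm up the remote.

```bash
cat > s3.py <<'E'
from h import *
env.open_gripper()
print(env.movel([.5438,-.173,.009],speed=.06,stop_force=8),env.current_eef_pos())
env.gripper_close();print('w',env.current_gripper_width(),env.current_gripper_force(),env.current_contact_force(),env.current_clock())
wcap('g2')
Mt=np.array(viewer.camera_params('wrist')['mount']);im,d,M=wload('g2')
D,o=rays(Mt);P=D*d[...,None]+o
for r in range(232,262,3):
    print(r,[np.round(1000*P[r,c],0).tolist() for c in(302,308,312,330,346,352)])
E
python3 s3.py
```

```text
False [ 0.54354345 -0.17287966  0.00849665]
w 0.010767596021851268 59.12294626235962 [-0.69701259  0.61553978  2.78136451] 19.075
232 [[5.0, -13.0, -11.0], [5.0, -10.0, -11.0], [4.0, -8.0, -9.0], [23.0, 1.0, -57.0], [5.0, 9.0, -11.0], [5.0, 12.0, -11.0]]
235 [[3.0, -13.0, -11.0], [3.0, -10.0, -10.0], [3.0, -8.0, -10.0], [22.0, 1.0, -57.0], [3.0, 9.0, -10.0], [4.0, 12.0, -12.0]]
238 [[2.0, -13.0, -12.0], [2.0, -10.0, -11.0], [2.0, -8.0, -11.0], [20.0, 1.0, -56.0], [1.0, 9.0, -10.0], [1.0, 12.0, -10.0]]
241 [[12.0, -10.0, -40.0], [12.0, -8.0, -38.0], [13.0, -6.0, -41.0], [20.0, 1.0, -57.0], [12.0, 8.0, -39.0], [12.0, 10.0, -39.0]]
244 [[12.0, -10.0, -42.0], [12.0, -8.0, -43.0], [12.0, -6.0, -42.0], [19.0, 1.0, -58.0], [12.0, 8.0, -42.0], [12.0, 10.0, -42.0]]
247 [[12.0, -10.0, -46.0], [12.0, -8.0, -46.0], [12.0, -6.0, -45.0], [17.0, 1.0, -56.0], [12.0, 8.0, -45.0], [13.0, 10.0, -47.0]]
250 [[12.0, -10.0, -49.0], [12.0, -8.0, -49.0], [11.0, -6.0, -47.0], [16.0, 1.0, -57.0], [12.0, 7.0, -48.0], [12.0, 10.0, -48.0]]
253 [[12.0, -10.0, -51.0], [11.0, -8.0, -49.0], [12.0, -6.0, -51.0], [15.0, 1.0, -57.0], [12.0, 7.0, -50.0], [12.0, 10.0, -51.0]]
256 [[12.0, -9.0, -54.0], [12.0, -7.0, -54.0], [12.0, -6.0, -55.0], [13.0, 1.0, -57.0], [12.0, 7.0, -54.0], [12.0, 9.0, -53.0]]
259 [[12.0, -9.0, -55.0], [12.0, -7.0, -56.0], [12.0, -6.0, -56.0], [13.0, 1.0, -57.0], [12.0, 7.0, -56.0], [12.0, 9.0, -57.0]]
```

Gripped: 20 mm overlap, tip about 40 mm up the remote, and the remote's bottom edge ≈ the reported TCP z. Lifting and carrying it to slot0.

```bash
cat > s4.py <<'E'
from h import *
env.movel([.5435,-.1729,.17],speed=.13);print('w',env.current_gripper_width(),env.current_gripper_force())
c=np.array([.5132,.1990]);a=.2448
s=c+np.array([np.cos(a),np.sin(a)])*-.0457
env.movep([s[0],s[1],.17],[PI,0,PI/2+a])
env.movel([s[0],s[1],.125],speed=.1);env.pause(.2);wcap('ins')
print(s,env.current_clock(),env.current_eef_pos(),env.current_tcp_rot(),env.current_gripper_width(),env.current_contact_force())
cv2.imwrite('pics/v4.png',cv2.resize(cv2.imread('pics/w_ins.png')[0:270,200:470],(600,600)))
E
python3 s4.py
```

```text
w 0.010846419929701168 58.51078391075134
[0.46886251 0.18792404] 22.7417 [0.4691726  0.18799126 0.12552801] [ 3.14059428e+00 -2.62350723e-05  1.81560126e+00] 0.010603414881916401 [-0.16177799  0.8380768  -0.9845488 ]
```

View pics/v4.png

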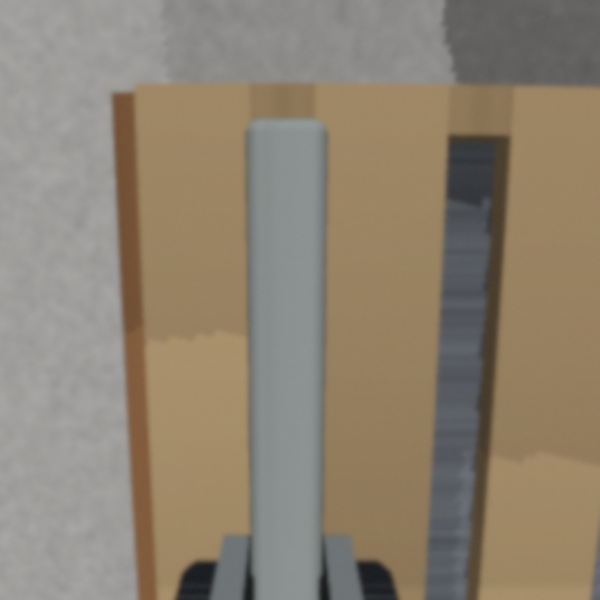

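```bash
cat > s5.py <<'E'
from h import *
im,d,M=wload('ins');D,o=rays(M);P=o+D*d[...,None]
a=.2448;c=np.array([.5132,.1990]);R=np.array([[np.cos(a),np.sin(a)],[-np.sin(a),np.cos(a)]])
L=(P[...,:2]-c)@R.T
t=(P[...,2]>.165)&(P[...,2]<.2);t[235:]=0
print('top z',np.median(P[t][:,2]),'ymax',np.percentile(L[t][:,1],[98,99.8]))
for y0 in(.03,.05,.07): 
    q=t&(abs(L[...,1]-y0)<.008);print(y0,np.round(1000*np.percentile(L[q][:,0],[3,50,97]),1),np.round(1000*P[q][:,2].mean(),1))
s=c+np.array([np.cos(a),np.sin(a)])*-.0457
hit=env.movel([s[0],s[1],.070],speed=.035,stop_force=8)
print('hit',hit,env.current_eef_pos(),env.current_contact_force(),env.current_wrist_torque(),env.current_clock(),env.current_gripper_width())
E
python3 s5.py
```

```text
top z 0.18235057721813552 ymax [0.08240605 0.08365704]
0.03 [-50.4 -45.  -39.2] 182.3
0.05 [-50.4 -45.  -39.2] 182.4
0.07 [-50.5 -45.  -39.3] 182.3
hit True [0.46909231 0.18798676 0.07922124] [-0.41123846 -0.11405403  6.76973892] [-0.07385634  0.10690754 -0.03134631] 23.9333 0.01058498381261865
```

It went down to z = 0.079, the deep floor (a raised one would have stopped it at 0.096). Releasing, retreating and verifying.

```bash
cat > s6.py <<'E'
from h import *
env.open_gripper();p=env.current_eef_pos()
env.movel([p[0],p[1],.21],speed=.12);env.pause(.4);wcap('fin');cap('side')
im,d,M=wload('fin');D,o=rays(M);P=o+D*d[...,None]
a=.2448;c=np.array([.5132,.1990]);R=np.array([[np.cos(a),np.sin(a)],[-np.sin(a),np.cos(a)]])
L=(P[...,:2]-c)@R.T
t=(P[...,2]>.118)&(P[...,2]<.17)&(abs(L[...,0])<.08)&(abs(L[...,1])<.1)
print(env.current_clock(),np.percentile(P[t][:,2],[5,50,95]))
for y0 in(-.07,-.03,.03,.07):
    q=t&(abs(L[...,1]-y0)<.008)&(P[...,2]>.13)
    if q.sum(): print(y0,np.round(1000*np.percentile(L[q][:,0],[3,50,97]),1),np.round(1000*P[q][:,2].mean(),1))
cv2.imwrite('pics/v5.png',np.hstack([cv2.imread('pics/w_fin.png')[:,170:500],cv2.resize(cv2.imread('pics/side.png')[100:360,200:460],(400,400))]))
E
python3 s6.py
```

```text
26.3833 [0.13439663 0.13590398 0.1370764 ]
-0.07 [-51.  -45.4 -39.2] 135.8
-0.03 [-50.8 -44.7 -39.4] 135.8
0.03 [-50.5 -44.8 -39.8] 136.0
0.07 [-51.  -45.2 -39.4] 135.8
```

View pics/v5.png

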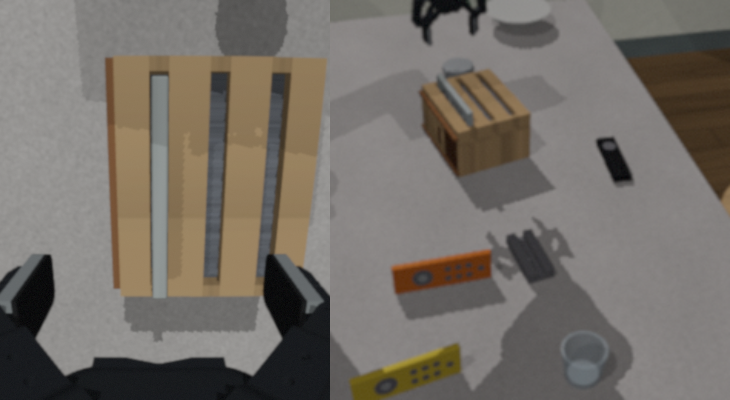

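The remote's top is level at 0.1358 (+0.002 m camera bias = 0.138, which is 0.078 + 0.060), so it is fully home in slot0. The robot is clear and the bystanders haven't moved.

```bash
python3 -c "
from rig import order
print(order.close_job())"
```

```text
the job is handed in; nothing more can be done
None
```

The silver remote stands upright and released in slot0, the deep front slot, fully home on the floor with about half out of sight; I handed the job in at about 26 s, with the bystanders left where they stood.

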